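Load the laboratory shaker with the round sample jars

ROBOT

A 6-joint arm with a two-finger parallel gripper is mounted at the origin on the work surface. World frame = base frame: x ahead of the robot, y to its left, z up, the work surface at z = 0. Lengths are in m, angles in rad, forces in N, time in s.
With the tool pointing down it reaches from about 0.35 to 0.975 m from the base axis. Payload 4.9 kg.
Tool frame: the origin (TCP) lies at the very end of the fingers, on their centre line; the grasp point (between the pads) lies 19 mm behind it; z points along the fingers, y is the line along which they close (so a half turn about z gives the same grasp; the last joint's range is limited). The gripper opens to 85 mm and grips with 20 to 120 N. Pads are 22 mm wide; open, the fingers measure 114 mm over their backs; the gripper's body (76 mm by 85 mm) begins 54 mm behind the grasp point. The pads swing forward as they close: fully open they stand 13 mm farther back than shut.
Start: joints at [1.07, 0.053, 1.613, -0, 1.476, -0.119], TCP at [0.233, 0.58, 0.231] pointing down, gripper open.
Joint ranges: [-3.01, 3.01], [-1.01, 2.22], [0.06, 2.58], [-1.02, 4.17], [0.09, 2.62], [-3.14, 3.14]. Speed limits (rad/s): [2.57, 2.57, 3.14, 3.14, 3.14, 3.14].

INTERFACE

Orientations are given as a rotation vector (axis times angle).
In Python, from station import get_obs, optics, ctrl gives the robot as it stands.
- The arm moves only by the shell command python3 -m pendant 'ROWS' [FORCE]. ROWS is JSON, a list of rows, each a list of 3 entries, a list of its own where there are three numbers: the shift along the tool's x, y, z in mm, then the turn, a rotation vector about the tool's x, y, z in rad, then the opening, from 0 (shut) to 1 (fully open). A call has 1 to 12 rows; each row shifts and turns the commanded pose from where the row before left it, along the tool's axes as they then stand; what a row does not reach is not made up. A row lasts 1/12 s, in which the tool goes at most 41.7 mm and 7.16 degrees, less where a joint would pass 70% of its speed; a pose out of reach is approached as far as the arm can. A call is refused whole if a number of a shift passes 41.7 or a number of a turn 0.125, either way. A call with a gripper value outside its range is refused whole. The fingers move at their own pace and stop on an object; FORCE is the grip in N (left out, the last holds). Time passes only in rows, so rows that do not move let the fingers close. It gives the time, the measured TCP pose, the force, the opening and the grip force at its end, in the units of the state.
- get_obs(): the state, without advancing time (a new reading comes with each control period).
- optics.get_image(name): name is "scene" or "side" or "wrist"; returns the picture (480x640x3 uint8, red, green, blue); there is no depth.
- optics.camera_model(name): a dict with "fx", "fy", "cx", "cy" (pixels), "cam_to_world" (4x4, takes a point from camera to world coordinates). Camera axes: x right, y up, looking along -z (the intrinsics and any distortion apply to the point x, -y, -z); pixel columns grow to the right and rows downward; lengths in m; the calibration is good to about 2 mm. A picture is of the moment at which its call begins: read the wrist's pose just before it. camera_model takes no time and is no camera call; for the wrist camera it gives the pose at the moment of the call.
- ctrl.finish_job(): hands the job in; it is judged then, once.
The state is a dict: "t": time; "q": joint angles; "dq": joint speeds; "effort": joint torques, N m; "tool_pos": TCP position; "tool_rot": TCP orientation; "contact_force": force on the tool from outside, world axes, zero at the start; "wrist_torque": the same for the moment, N m; "opening": finger opening in m; "grip_force": force on a finger pad.
Only numpy, scipy, OpenCV 4.12 (cv2) and the standard library are available. Lean on these libraries where they do the work, as an engineer would, in place of code of your own. Each camera call takes 0.05 s, during which the arm holds its last target. There are 200 camera calls.

TASK

Load the shaker: pick out the four round amber jars standing on the bench and set each one gently, upright and fully down, in the shaker's round holder of its size, the smallest jar in the smallest holder and so on up to the largest in the largest. Do not drop a jar or tip it over, and leave the two square bottles standing where they are.

Things in the scene. Friction and masses are not known exactly. Their poses are not given: they have to be found in the camera images.
- jar_tiny: the smallest of the four round jars: a straight-sided upright cylinder of amber glass with a flush black screw cap, 28 mm in diameter from bottom to top, 64 mm high cap included. Origin at the centre of its underside, z up. It starts standing on the bench (z = 0).
- jar_small: the second smallest of the four round jars: a straight-sided upright cylinder of amber glass with a flush black screw cap, 40 mm in diameter from bottom to top, 70 mm high cap included. Origin at the centre of its underside, z up. It starts standing on the bench (z = 0).
- jar_medium: the second largest of the four round jars: a straight-sided upright cylinder of amber glass with a flush black screw cap, 52 mm in diameter from bottom to top, 77 mm high cap included. Origin at the centre of its underside, z up. It starts standing on the bench (z = 0).
- jar_large: the largest of the four round jars: a straight-sided upright cylinder of amber glass with a flush black screw cap, 64 mm in diameter from bottom to top, 84 mm high cap included. Origin at the centre of its underside, z up. It starts standing on the bench (z = 0).
- holder_tiny: the smallest of the four round steel holders: a low open cup, inside diameter 44 mm, outside 52 mm, 18 mm high overall, floor 4 mm thick (black rubber inside). Origin at the centre of its underside, z up. Bolted on a fixed lab shaker, 270 x 270 mm, whose level plate (260 x 260 mm) is 70 mm above the bench; the four holders stand on it in a square, 110 mm apart centre to centre.
- holder_small: the second smallest of the four round steel holders: a low open cup, inside diameter 56 mm, outside 64 mm, 18 mm high overall, floor 4 mm thick (black rubber inside). Origin at the centre of its underside, z up. Bolted on a fixed lab shaker, 270 x 270 mm, whose level plate (260 x 260 mm) is 70 mm above the bench; the four holders stand on it in a square, 110 mm apart centre to centre.
- holder_medium: the second largest of the four round steel holders: a low open cup, inside diameter 68 mm, outside 76 mm, 18 mm high overall, floor 4 mm thick (black rubber inside). Origin at the centre of its underside, z up. Bolted on a fixed lab shaker, 270 x 270 mm, whose level plate (260 x 260 mm) is 70 mm above the bench; the four holders stand on it in a square, 110 mm apart centre to centre.
- holder_large: the largest of the four round steel holders: a low open cup, inside diameter 80 mm, outside 88 mm, 18 mm high overall, floor 4 mm thick (black rubber inside). Origin at the centre of its underside, z up. Bolted on a fixed lab shaker, 270 x 270 mm, whose level plate (260 x 260 mm) is 70 mm above the bench; the four holders stand on it in a square, 110 mm apart centre to centre.
- bottle_a: larger square bottle, not to be moved: a 54 x 54 mm square amber glass body 60 mm high, with a round 32 mm black cap on a short neck, 82 mm high in all. Origin at the centre of its underside, z up, x and y square to its sides. Loose on the bench among the round jars.
- bottle_b: smaller square bottle, not to be moved: a 40 x 40 mm square amber glass body 48 mm high, with a round 24 mm black cap on a short neck, 70 mm high in all. Origin at the centre of its underside, z up, x and y square to its sides. Loose on the bench among the round jars.
Not all that is in view belongs to the job. What is shaped like the jar_medium but blue or purple is not meant.

How it is judged:
By the outcome, as a careful person would: the job done as asked, in the order asked, and still so for the second after the job is handed in, with the robot touching nothing.
It also fails if it takes over 115 s, if anything falls off the work surface, if the arm or the gripper's body presses on something with over 40 N, if the wrist force passes 120 N, or if a joint passes its speed limit or range.

## Working session

There is one attempt and no reset: what is moved stays moved. The work goes in short steps, Python scripts to look and compute and a shell command to move; the robot and the scene stay as the last step left them, time stands still between calls to the robot, and variables do not carry over. Pictures are saved under pics/ and viewed, at most 14 in all, crops included, and the job is handed in when it is done.

```bash
mkdir -p pics; ls
python3 - <<'E'
from station import get_obs, optics, ctrl
import cv2
o=get_obs();print({k:(o[k]) for k in('t','tool_pos','tool_rot','opening','contact_force')})
for n in("scene","side","wrist"):
    m=optics.camera_model(n);print(n,m)
    cv2.imwrite(f"pics/{n}0.png",optics.get_image(n)[:,:,::-1])
E
```

```text
pics
{'t': 0.0, 'tool_pos': array([0.23255335, 0.57944851, 0.23006853]), 'tool_rot': array([-5.95982233e-01, -3.08385093e+00,  3.05687771e-03]), 'opening': 0.08520292658599773, 'contact_force': array([ 0.92875039, -0.58600206, -0.25976541])}
scene {'fx': 581.8251058366953, 'fy': 581.8251058366953, 'cx': 312.48562804508293, 'cy': 245.4656393732567, 'cam_to_world': array([[-0.56387754, -0.7100416 ,  0.42176185,  1.05480754],
       [ 0.82574247, -0.49328951,  0.27352298,  0.34255198],
       [ 0.013838  ,  0.50250014,  0.86446638,  1.17899002],
       [ 0.        ,  0.        ,  0.        ,  1.        ]])}
side {'fx': 459.6068929418061, 'fy': 459.6068929418061, 'cx': 313.8507430621222, 'cy': 238.59752783009176, 'cam_to_world': array([[ 9.84386225e-01,  1.05348519e-01, -1.41015778e-01,
         3.81165107e-01],
       [-1.76021494e-01,  5.91152861e-01, -7.87117989e-01,
        -6.52439105e-01],
       [ 4.40166800e-04,  7.99649913e-01,  6.00466337e-01,
         5.74008736e-01],
       [ 0.00000000e+00,  0.00000000e+00,  0.00000000e+00,
         1.00000000e+00]])}
wrist {'fx': 362.50413036064447, 'fy': 362.50413036064447, 'cx': 319.079562508271, 'cy': 234.90475575208941, 'cam_to_world': array([[ 0.37177222, -0.89502178, -0.2464172 ,  0.16956434],
       [ 0.92832208,  0.35789807,  0.10063337,  0.60404166],
       [-0.00187682, -0.26616722,  0.96392504,  0.37246768],
       [ 0.        ,  0.        ,  0.        ,  1.        ]])}
```

View pics/scene0.png

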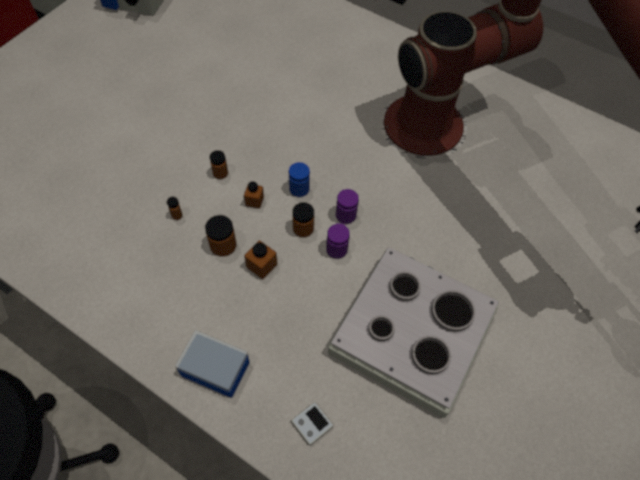

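View pics/side0.png

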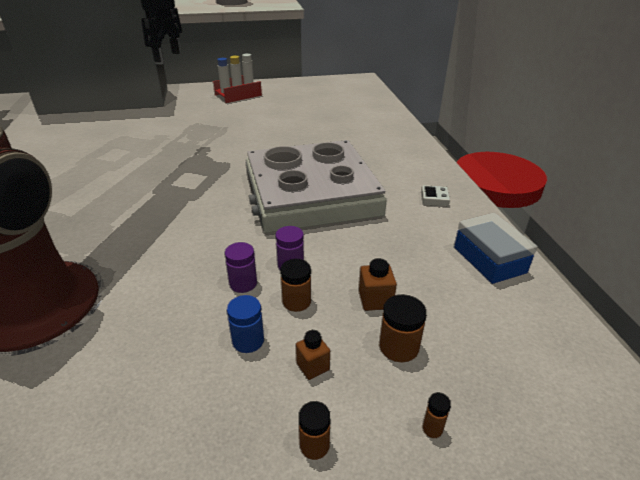

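View pics/wrist0.png

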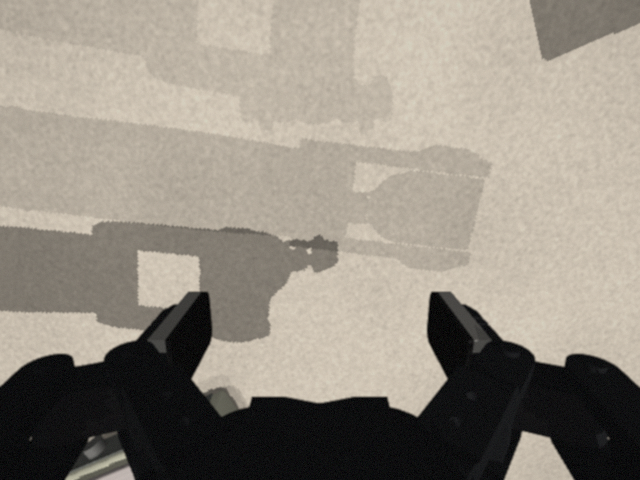

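The scene view shows amber jars with caps at about tiny (173,202), small (218,158), medium (303,212) and large (220,226). Things that could be mistaken for them are the square bottles a (261,258) and b (254,193), blue (299,178), and purple (347,204) and (338,240). The side view shows tiny (437,415), small (314,430), medium (296,285), large (402,328), bottle a (377,285), bottle b (313,355). In the wrist view there is only bench and shadow.

```bash
cat > h.py <<'E'
import numpy as np, cv2
from scipy.optimize import least_squares
from station import optics
def proj(m,P):
    T=np.linalg.inv(m["cam_to_world"]); c=np.asarray(P)@T[:3,:3].T+T[:3,3]
    return np.c_[m["cx"]+m["fx"]*c[:,0]/-c[:,2], m["cy"]-m["fy"]*c[:,1]/-c[:,2]]
A=np.linspace(0,2*np.pi,180)
def circ(x,y,z,d): return np.c_[x+d/2*np.cos(A),y+d/2*np.sin(A),0*A+z]
def box(p): return np.r_[p.min(0),p.max(0)]
def blob(mask,uv,grow=4):
    n,l,s,c=cv2.connectedComponentsWithStats(mask.astype(np.uint8))
    d=[((max(s[i,0]-uv[0],0,uv[0]-s[i,0]-s[i,2]))**2+(max(s[i,1]-uv[1],0,uv[1]-s[i,1]-s[i,3]))**2) if i and s[i,4]>25 else 1e9 for i in range(n)]
    i=int(np.argmin(d)); x,y,w,h=s[i,:4]
    return np.array([x-.5,y-.5,x+w-.5,y+h-.5])
E
cat > meas.py <<'E'
from h import *
I={n:cv2.imread(f"pics/{n}0.png") for n in("scene","side")}; M={n:optics.camera_model(n) for n in I}
mk={};dk={}
for n,im in I.items():
    hsv=cv2.cvtColor(im,cv2.COLOR_BGR2HSV); v=hsv[...,2]
    dk[n]=v<50
    am=(hsv[...,0]<20)&(hsv[...,1]>120)
    mk[n]=am|dk[n]
J=dict(tiny=[(174,208),(436,420)],small=[(219,165),(314,430)],medium=[(303,218),(296,285)],large=[(221,235),(402,330)],bot_a=[(261,260),(377,285)],bot_b=[(254,194),(313,355)])
for k,(a,b) in J.items():
    B=[blob(mk["scene"],a),blob(mk["side"],b)]
    def f(p):
        r=[]
        for n,bb in zip(("scene","side"),B):
            r.append(box(proj(M[n],np.r_[circ(p[0],p[1],p[2],p[3]),circ(p[0],p[1],p[4],p[3])]))-bb)
        return np.concatenate(r)
    s=least_squares(f,[.6,0,0,.04,.07]); print(k,np.round(s.x*1000,1),"rms",np.sqrt(np.mean(s.fun**2)).round(2),B)
H=dict(tiny=[(381,328),(342,174)],small=[(405,286),(292,180)],medium=[(431,355),(328,152)],large=[(453,310),(283,156)])
for k,(a,b) in H.items():
    B=[blob(dk["scene"],a),blob(dk["side"],b)]
    print(k,B)
c=cv2.resize(I["scene"][140:420,150:510],None,fx=2.2,fy=2.1,interpolation=cv2.INTER_CUBIC); cv2.imwrite("pics/c1.png",c)
c=cv2.resize(I["side"][130:230,235:395],None,fx=5,fy=5,interpolation=cv2.INTER_CUBIC); cv2.imwrite("pics/c2.png",c)
E
python3 meas.py
```

```text
tiny [ 597.  -346.6    1.8   24.3   63.8] rms 0.78 [array([167.5, 196.5, 180.5, 218.5]), array([422.5, 392.5, 450.5, 437.5])]
small [ 437.3 -341.3    1.8   37.1   68.5] rms 0.67 [array([209.5, 150.5, 226.5, 177.5]), array([298.5, 401.5, 329.5, 459.5])]
medium [453.3 -73.6   2.5  49.3  89. ] rms 1.98 [array([292.5, 202.5, 312.5, 235.5]), array([277.5, 250.5, 310.5, 310.5])]
large [ 591.1 -186.6   -5.4   71.6  126.2] rms 7.39 [array([205.5, 215.5, 235.5, 255.5]), array([358.5, 258.5, 425.5, 361.5])]
bot_a [ 599.6 -118.6  -74.2   78.5   71.9] rms 9.77 [array([244.5, 240.5, 275.5, 277.5]), array([358.5, 258.5, 425.5, 361.5])]
bot_b [ 456.8 -218.4    3.1   46.4   55.2] rms 1.31 [array([244.5, 181.5, 262.5, 206.5]), array([295.5, 329.5, 329.5, 379.5])]
tiny [array([371.5, 318.5, 390.5, 335.5]), array([334.5, 171.5, 348.5, 174.5])]
small [array([392.5, 274.5, 417.5, 295.5]), array([281.5, 175.5, 302.5, 182.5])]
medium [array([414.5, 338.5, 447.5, 368.5]), array([334.5, 171.5, 348.5, 174.5])]
large [array([434.5, 293.5, 471.5, 326.5]), array([281.5, 175.5, 302.5, 182.5])]
```

View pics/c1.png

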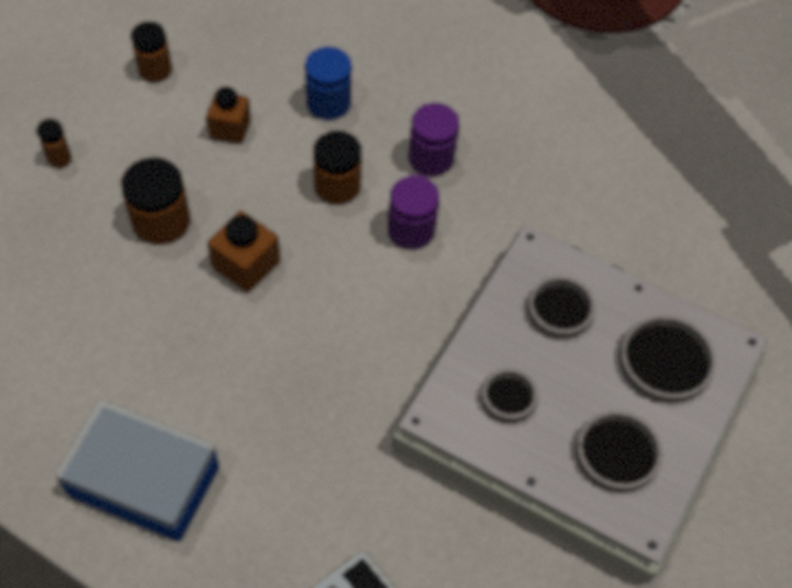

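View pics/c2.png

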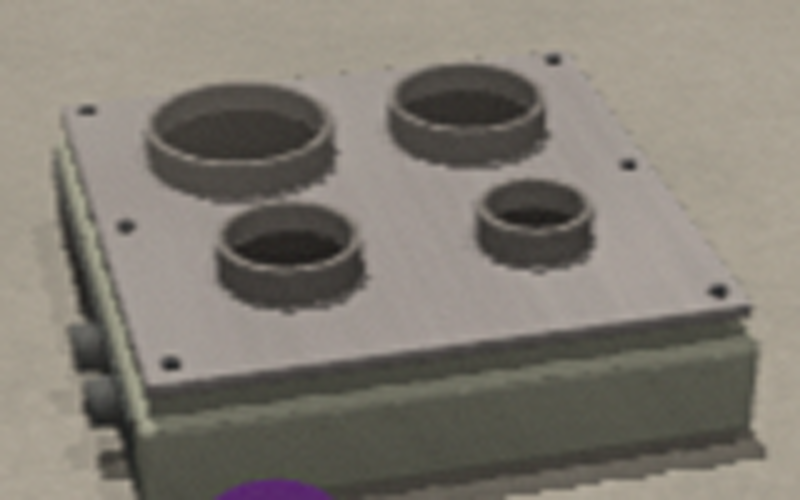

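The crops confirm four round amber jars and two square-bodied bottles, so the choice stands. The holders show clearly, with their rims and six plate screws. Next I'll fit the jars and the shaker from the two views.

```bash
cat > meas2.py <<'E'
import io,contextlib
with contextlib.redirect_stdout(io.StringIO()): from meas import *
def roi(m,u0,v0,u1,v1):
    r=np.zeros_like(m); r[v0:v1,u0:u1]=m[v0:v1,u0:u1]; return r
R={"medium":(281,260,312,312),"large":(381,294,428,364),"bot_a":(358,255,396,310)}
for k,(a,b) in J.items():
    ms=mk["side"]; ms=roi(ms,*R[k]) if k in R else ms
    B=[blob(mk["scene"],a),blob(ms,b)]
    def f(p):
        return np.concatenate([box(proj(M[n],np.r_[circ(p[0],p[1],p[2],p[3]),circ(p[0],p[1],p[4],p[3])]))-bb for n,bb in zip(M,B)])
    s=least_squares(f,[.6,0,0,.04,.07],loss='soft_l1'); print(k,np.round(s.x*1000,1),np.round(f(s.x),1))
# bottle yaw: body edges
for k,(a,b) in J.items():
    if 'bot' in k:
        m=mk["scene"].astype(np.uint8); n,l=cv2.connectedComponents(m)
sc=np.array([(530,237),(638,288),(752,342),(652,545),(531,481),(415,421)])/[2.2,2.1]+[149.7,139.7]
sd=np.array([(170,363),(125,227),(87,110),(554,60),(628,164),(718,291)])/5+[234.6,129.6]
def tri(a,b): return least_squares(lambda p:np.r_[proj(M["scene"],p[None])[0]-a,proj(M["side"],p[None])[0]-b],[.6,.2,.07])
for a,b in zip(sc,sd): s=tri(a,b); print("screw",np.round(s.x*1000,1),np.abs(s.fun).max().round(2))
e1=dict(tiny=(479,370,537,421),small=(526,278,594,337),medium=(574,412,661,491),large=(617,318,713,400))
e2=dict(tiny=(475,179,594,232),small=(216,203,360,268),medium=(387,63,547,128),large=(146,84,336,166))
for k in e1:
    B=[np.array(e1[k])/[2.2,2.1]*2+[149.7,139.7]*2 if 0 else np.array(e1[k])/np.array([2.2,2.1,2.2,2.1])+np.array([149.7,139.7]*2), np.array(e2[k])/5+np.array([234.6,129.6]*2)]
    f=lambda p:np.concatenate([box(proj(M[n],circ(*p)))-bb for n,bb in zip(M,B)])
    s=least_squares(f,[.6,.2,.088,.06]); print("holder",k,np.round(s.x*1000,1),np.round(s.fun,1))
E
python3 meas2.py
```

```text
tiny [ 597.  -346.7    2.3  -24.9   63.6] [-1.6 -0.7  1.1  0.6  0.4  0.4 -0.4 -0.4]
small [ 437.3 -341.4    1.8   37.1   68.8] [-0.6 -1.1  0.9  0.7  0.2  0.5 -0.1 -0.5]
medium [453.4 -76.8   3.3  47.7  75.9] [-0.4 -0.7  0.6  0.4  0.6  0.3 -0.4 -0.2]
large [ 598.8 -202.7   -1.5   57.5   86.1] [-0.3 -0.6 -0.2  0.9  0.   0.3 -0.3 -0.3]
bot_a [591.6 -93.8   3.9  60.1  67.3] [ 2.  -0.2 -0.3 -0.1 -0.2  0.1  0.9  0. ]
bot_b [ 456.9 -218.9    3.3   47.2   56. ] [-2.  -2.1  1.3  1.7  0.6  0.6 -0.7 -0.6]
screw [430.8 143.1  71.6] 0.31
screw [422.2 260.   71.2] 0.3
screw [413.9 378.   71.7] 0.42
screw [649.8 394.3  71.8] 0.04
screw [657.8 277.   72.5] 0.16
screw [666.5 159.4  71.6] 0.21
holder tiny [600.5 218.1  87.2  52.2] [ 0.9 -0.5  0.5 -0.5  0.8 -0.1  0.9  0.8]
holder small [490.9 210.6  87.   63.3] [ 1.2 -0.3  0.6 -1.2  0.7 -0.3  1.4  1.3]
holder medium [593.1 327.3  88.4  76.5] [ 0.9 -0.4  0.5 -0.6  0.9 -0.2  1.1  1.1]
holder large [483.8 318.5  87.   87.9] [ 1.  -0.9  0.4 -0.4  1.1  0.1  0.8  0.8]
```

```bash
python3 -m pendant '[[[0,0,0],[0,0,0.119],1],[[0,0,0],[0,0,0.119],1],[[0,0,0],[0,0,0.119],1],[[0,0,0],[0,0,0.119],1],[[0,0,0],[0,0,0.119],1],[[0,0,0],[0,0,0.119],1],[[0,0,0],[0,0,0.119],1],[[0,0,0],[0,0,0.119],1],[[0,0,0],[0,0,0.119],1],[[0,0,0],[0,0,0.119],1]]'
cat > go.py <<'E'
import sys,numpy as np
from scipy.spatial.transform import Rotation as R
from station import get_obs
o=get_obs(); t=np.array([float(v) for v in sys.argv[1:4]]); r=R.from_rotvec(o["tool_rot"])
d=r.inv().apply(t-np.array(o["tool_pos"])*1000); y=r.as_matrix()[:,1]
print("tool delta mm",d.round(1),"/row",(np.abs(d)/40).max().round(1),"yaw",np.arctan2(y[1],y[0]).round(4),"z",r.as_matrix()[:,2].round(4),"q",np.round(o["q"],2),"t",round(o["t"],2))
E
python3 go.py 597 -347 240
python3 - <<'E'
import io,contextlib
with contextlib.redirect_stdout(io.StringIO()): from meas2 import *
for k,a,b in (("blue",(300,171),(246,307)),("purp1",(348,197),(240,254)),("purp2",(338,233),(290,237))): print(k,np.round(tri(np.array(a),np.array(b)).x*1000))
E
```

```text
t: 0.98
tool_pos: [0.2327, 0.5797, 0.2308]
tool_rot: [2.229, 2.214, -0.001]
contact_force: [0.2, -0.4, 0.2]
opening: 0.0856
grip_force: 0.0
tool delta mm [-924.2  370.6   -8.6] /row 23.1 yaw -0.0069 z [-4.e-04 -8.e-04 -1.e+00] q [ 1.07  0.05  1.61 -0.    1.48  1.08] t 0.98
blue [ 366. -147.   74.]
purp1 [363. -14.  72.]
purp2 [456.  20.  71.]
```

```bash
python3 -m pendant '[[[-38.5,15.4,0],[0,0,0],1],[[-38.5,15.4,0],[0,0,0],1],[[-38.5,15.4,0],[0,0,0],1],[[-38.5,15.4,0],[0,0,0],1],[[-38.5,15.4,0],[0,0,0],1],[[-38.5,15.4,0],[0,0,0],1],[[-38.5,15.4,0],[0,0,0],1],[[-38.5,15.4,0],[0,0,0],1],[[-38.5,15.4,0],[0,0,0],1],[[-38.5,15.4,0],[0,0,0],1],[[-38.5,15.4,0],[0,0,0],1],[[-38.5,15.4,0],[0,0,0],1]]' && python3 -m pendant '[[[-38.5,15.4,0],[0,0,0],1],[[-38.5,15.4,0],[0,0,0],1],[[-38.5,15.4,0],[0,0,0],1],[[-38.5,15.4,0],[0,0,0],1],[[-38.5,15.4,0],[0,0,0],1],[[-38.5,15.4,0],[0,0,0],1],[[-38.5,15.4,0],[0,0,0],1],[[-38.5,15.4,0],[0,0,0],1],[[-38.5,15.4,0],[0,0,0],1],[[-38.5,15.4,0],[0,0,0],1],[[-38.5,15.4,0],[0,0,0],1],[[-38.5,15.4,0],[0,0,0],1]]'
python3 -m pendant '[[[0,0,0],[0,0,0],1],[[0,0,0],[0,0,0],1]]'>/dev/null; python3 go.py 597 -347 140
python3 - <<'E'
from h import *
m=optics.camera_model("wrist"); im=optics.get_image("wrist")[:,:,::-1].copy(); cv2.imwrite("pics/wraw1.png",im)
for p in [(597,-347,64,28),(437,-341,70,40),(599,-203,84,64),(457,-219,70,24),(592,-94,82,32)]:
    for z in (p[2],0):
        q=proj(m,circ(p[0]/1e3,p[1]/1e3,z/1e3,p[3]/1e3)); cv2.polylines(im,[q.astype(int)],True,(0,255,0),1)
cv2.imwrite("pics/w1.png",im)
E
```

```text
t: 1.98
tool_pos: [0.4173, 0.1158, 0.2313]
tool_rot: [2.222, 2.22, 0.001]
contact_force: [0.9, 1.0, 0.0]
opening: 0.0853
grip_force: 0.0
t: 2.98
tool_pos: [0.6017, -0.3463, 0.2306]
tool_rot: [-2.222, -2.219, 0.0]
contact_force: [-0.2, 0.9, -0.6]
opening: 0.0855
grip_force: 0.0
tool delta mm [-1.1 -4.  89.1] /row 2.2 yaw -0.0034 z [-0.0025  0.002  -1.    ] q [-0.63  0.21  1.44  0.    1.49 -0.63] t 3.15
```

View pics/w1.png

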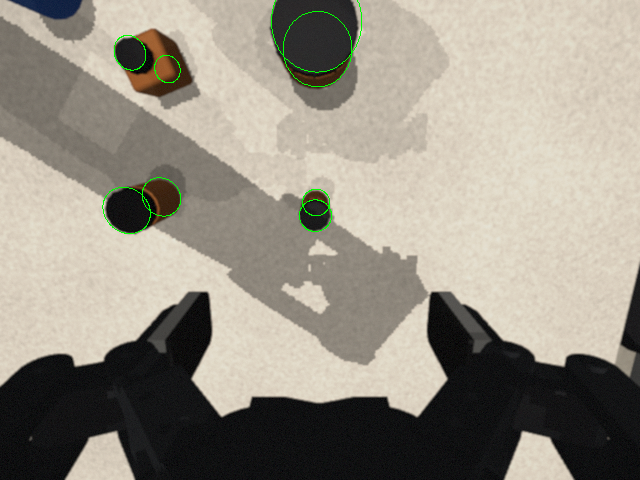

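The wrist view shows the projected circles sitting on the tiny cap (315,213), the small cap (128,210), the large cap (316,25) and bottle b's cap (130,53), so the positions agree. Going down on tiny.

```bash
python3 -m pendant '[[[-1,-4,38],[0,0,0],1],[[0,0,40],[0,0,0],1],[[0,0,40],[0,0,0],1],[[0,0,40],[0,0,0],1],[[0,0,30],[0,0,0],1],[[0,0,14],[0,0,0],1],[[0,0,0],[0,0,0],1]]' && python3 -m pendant '[[[0,0,0],[0,0,0],0],[[0,0,0],[0,0,0],0],[[0,0,0],[0,0,0],0],[[0,0,0],[0,0,0],0],[[0,0,0],[0,0,0],0],[[0,0,0],[0,0,0],0],[[0,0,0],[0,0,0],0],[[0,0,0],[0,0,0],0],[[0,0,0],[0,0,0],0],[[0,0,0],[0,0,0],0]]' 40
```

```text
t: 3.78
tool_pos: [0.5948, -0.3421, 0.025]
tool_rot: [-2.215, -2.216, 0.002]
contact_force: [-0.5, 0.8, -0.6]
opening: 0.0856
grip_force: 0.0
t: 4.62
tool_pos: [0.5985, -0.3463, 0.0317]
tool_rot: [2.221, 2.218, 0.0]
contact_force: [-1.5, 0.4, 7.2]
opening: 0.0274
grip_force: 39.0
```

```bash
python3 -m pendant '[[[0,0,-5],[0,0,0],0],[[0,0,-15],[0,0,0],0],[[0,0,-35],[0,0,0],0],[[0,0,-40],[0,0,0],0],[[0,0,-40],[0,0,0],0],[[0,0,-30],[0,0,0],0],[[0,0,0],[0,0,0],0],[[0,0,0],[0,0,0],0]]'; python3 go.py 600 218 190
python3 - <<'E'
from station import *
from h import *
for i in range(3):
    im=optics.get_image("wrist"); o=get_obs(); print(o["tool_pos"].round(4),o["contact_force"].round(1),o["opening"])
cv2.imwrite("pics/w2.png",im[:,:,::-1])
E
```

```text
t: 5.28
tool_pos: [0.599, -0.3464, 0.1991]
tool_rot: [2.218, 2.215, 0.002]
contact_force: [0.7, -0.3, -0.4]
opening: 0.0268
grip_force: 39.4
tool delta mm [5.644e+02 4.000e-01 6.800e+00] /row 14.1 yaw -0.001 z [ 0.0058 -0.0042 -1.    ] q [-0.63  0.22  1.48  0.    1.43 -0.63] t 5.28
[ 0.5977 -0.3455  0.1957] [-0.8  0.8 -1.8] 0.027032302867362794
[ 0.5969 -0.345   0.1935] [-0.5 -0.  -0.2] 0.02683554402028701
[ 0.5965 -0.3447  0.1921] [-0.3  1.2 -1.2] 0.027099477522287467
```

View pics/w2.png

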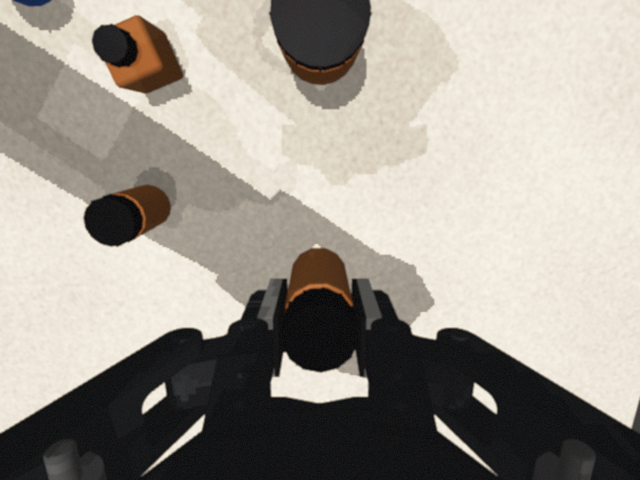

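The tiny jar is held upright between the pads at (320,320). Carrying it to the shaker.

```bash
python3 -m pendant '[[[15,0,0],[0,0,0],0],[[35,0,0],[0,0,0],0],[[41,0,0],[0,0,0],0],[[41,0,0],[0,0,0],0],[[41,0,0],[0,0,0],0],[[41,0,0],[0,0,0],0],[[41,0,0],[0,0,0],0],[[41,0,0],[0,0,0],0],[[41,0,0],[0,0,0],0],[[41,0,0],[0,0,0],0],[[41,0,0],[0,0,0],0],[[41,0,0],[0,0,0],0]]' >/dev/null; python3 -m pendant '[[[41,0,0],[0,0,0],0],[[35,0,0],[0,0,0],0],[[20,0,0],[0,0,0],0],[[7,0,0],[0,0,0],0],[[0,0,0],[0,0,0],0],[[0,0,0],[0,0,0],0],[[0,0,0],[0,0,0],0],[[0,0,0],[0,0,0],0],[[0,0,0],[0,0,0],0],[[0,0,0],[0,0,0],0]]'; python3 go.py 600 218 103
```

```text
t: 7.27
tool_pos: [0.5983, 0.2166, 0.1944]
tool_rot: [2.224, 2.219, 0.0]
contact_force: [0.6, 0.5, -1.4]
opening: 0.0271
grip_force: 39.4
tool delta mm [ 1.4  1.7 91.4] /row 2.3 yaw -0.0024 z [ 1.e-04 -1.e-04 -1.e+00] q [ 0.23  0.1   1.62 -0.    1.42  0.23] t 7.27
```

```bash
python3 -m pendant '[[[1.5,1.5,15],[0,0,0],0],[[0,0,25],[0,0,0],0],[[0,0,25],[0,0,0],0],[[0,0,12],[0,0,0],0],[[0,0,5],[0,0,0],0],[[0,0,0],[0,0,0],0],[[0,0,0],[0,0,0],0],[[0,0,0],[0,0,0],0]]'; python3 -m pendant '[[[0,0,2],[0,0,0],0],[[0,0,2],[0,0,0],0],[[0,0,2],[0,0,0],0],[[0,0,1],[0,0,0],0],[[0,0,1],[0,0,0],0],[[0,0,0],[0,0,0],0],[[0,0,0],[0,0,0],0],[[0,0,0],[0,0,0],0]]'
python3 - <<'E'
from station import *
from h import *
im=optics.get_image("side"); o=get_obs(); print(o["tool_pos"].round(4),o["contact_force"].round(1),o["opening"])
cv2.imwrite("pics/s2.png",cv2.resize(im[90:230,235:395,::-1],None,fx=4,fy=4,interpolation=2))
E
```

```text
t: 7.93
tool_pos: [0.6008, 0.2194, 0.1142]
tool_rot: [2.221, 2.219, 0.004]
contact_force: [0.1, 0.1, -1.1]
opening: 0.0273
grip_force: 39.5
t: 8.6
tool_pos: [0.5998, 0.2192, 0.1057]
tool_rot: [2.222, 2.22, 0.0]
contact_force: [-2.6, -0.1, 4.9]
opening: 0.0267
grip_force: 39.9
[0.5998 0.2192 0.1057] [-3.2 -0.3  5.7] 0.02692989671427174
```

View pics/s2.png

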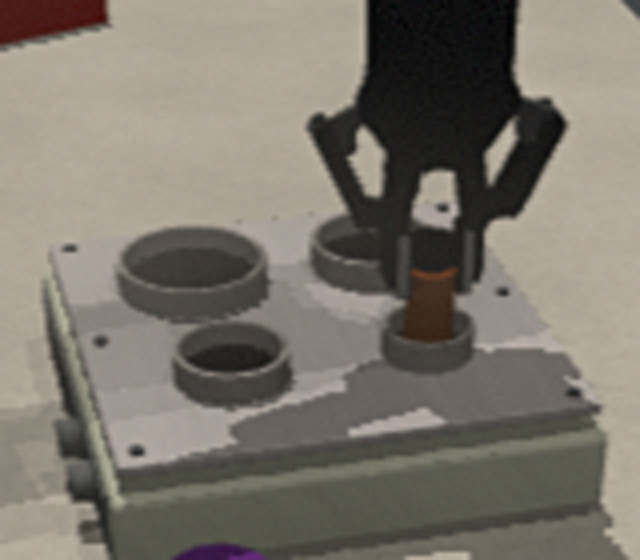

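The jar stands inside the tiny holder (crop 430,310) with a light 5 N of contact. Releasing, rising and going to small.

```bash
python3 -m pendant '[[[0,0,0],[0,0,0],0.4],[[0,0,0],[0,0,0],0.5],[[0,0,0],[0,0,0],0.7],[[0,0,0],[0,0,0],0.8],[[0,0,0],[0,0,0],0.8],[[0,0,-5],[0,0,0],0.8],[[0,0,-20],[0,0,0],0.8],[[0,0,-40],[0,0,0],0.8],[[0,0,-40],[0,0,0],1],[[-39,-11,-10],[0,0,0],1],[[-39,-11,0],[0,0,0],1],[[-39,-11,0],[0,0,0],1]]'; python3 -m pendant '[[[-39,-11.5,0],[0,0,0],1],[[-39,-11.5,0],[0,0,0],1],[[-39,-11.5,0],[0,0,0],1],[[-39,-11.5,0],[0,0,0],1],[[-39,-11.5,0],[0,0,0],1],[[-39,-11.5,0],[0,0,0],1],[[-39,-11.5,0],[0,0,0],1],[[-39,-11.5,0],[0,0,0],1],[[-39,-11.5,0],[0,0,0],1],[[-30,-11.5,0],[0,0,0],1],[[-20,-6,0],[0,0,0],1],[[-8,-4,0],[0,0,0],1]]'
python3 -m pendant '[[[-20,-4,0],[0,0,0],1],[[-10,0,0],[0,0,0],1],[[0,0,0],[0,0,0],1],[[0,0,0],[0,0,0],1],[[0,0,0],[0,0,0],1],[[0,0,0],[0,0,0],1]]';python3 go.py 437 -341 32
python3 - <<'E'
from h import *
im=optics.get_image("side")
cv2.imwrite("pics/s3.png",cv2.resize(im[90:230,235:395,::-1],None,fx=4,fy=4,interpolation=2))
E
```

```text
t: 9.65
tool_pos: [0.5671, 0.1015, 0.2221]
tool_rot: [2.218, 2.22, 0.005]
contact_force: [-0.1, 0.5, -0.5]
opening: 0.0853
grip_force: 0.0
t: 10.65
tool_pos: [0.44, -0.3093, 0.2197]
tool_rot: [2.226, 2.216, -0.001]
contact_force: [-0.8, 0.4, -0.5]
opening: 0.0857
grip_force: 0.0
t: 11.15
tool_pos: [0.4375, -0.3356, 0.2193]
tool_rot: [-2.221, -2.222, -0.0]
contact_force: [1.3, -0.6, -0.4]
opening: 0.0852
grip_force: 0.0
tool delta mm [ -5.5  -0.5 187.3] /row 4.7 yaw 0.0004 z [ 1.e-04  3.e-04 -1.e+00] q [-0.79 -0.12  1.8   0.    1.46 -0.79] t 11.15
```

View pics/s3.png

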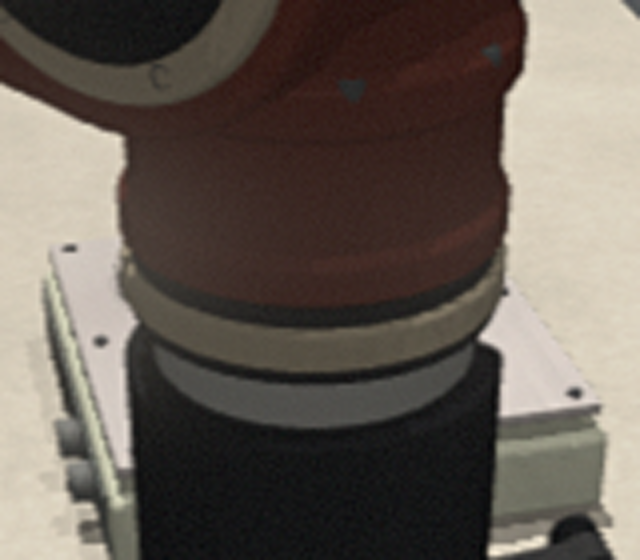

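The arm blocks the side view here, so I'll check the tiny jar when I next place. Grasping small.

```bash
python3 -m pendant '[[[-5.5,0,30],[0,0,0],1],[[0,0,40],[0,0,0],1],[[0,0,40],[0,0,0],1],[[0,0,40],[0,0,0],1],[[0,0,25],[0,0,0],1],[[0,0,10],[0,0,0],1],[[0,0,0],[0,0,0],1],[[0,0,0],[0,0,0],1],[[0,0,0],[0,0,0],1],[[0,0,0],[0,0,0],1]]' && python3 -m pendant '[[[0,0,0],[0,0,0],0],[[0,0,0],[0,0,0],0],[[0,0,0],[0,0,0],0],[[0,0,0],[0,0,0],0],[[0,0,0],[0,0,0],0],[[0,0,0],[0,0,0],0],[[0,0,0],[0,0,0],0],[[0,0,0],[0,0,0],0],[[0,0,0],[0,0,0],0],[[0,0,0],[0,0,0],0]]' 40;  python3 -m pendant '[[[0,0,-5],[0,0,0],0],[[0,0,-15],[0,0,0],0],[[0,0,-35],[0,0,0],0],[[0,0,-40],[0,0,0],0],[[0,0,-40],[0,0,0],0],[[0,0,-40],[0,0,0],0],[[0,0,-20],[0,0,0],0],[[0,0,0],[0,0,0],0],[[0,0,0],[0,0,0],0],[[0,0,0],[0,0,0],0],[[0,0,0],[0,0,0],0],[[0,0,0],[0,0,0],0]]'; python3 go.py 490 210 230
```

```text
t: 12.03
tool_pos: [0.4387, -0.3437, 0.0373]
tool_rot: [2.219, 2.217, -0.0]
contact_force: [0.3, 0.0, -0.3]
opening: 0.0855
grip_force: 0.0
t: 12.87
tool_pos: [0.4374, -0.3425, 0.0349]
tool_rot: [2.222, 2.22, -0.0]
contact_force: [0.3, 0.9, 5.1]
opening: 0.039
grip_force: 40.3
t: 13.87
tool_pos: [0.4361, -0.3412, 0.2263]
tool_rot: [-2.219, -2.217, 0.0]
contact_force: [-1.1, 0.1, -1.2]
opening: 0.039
grip_force: 40.7
tool delta mm [551.3  53.3  -2. ] /row 13.8 yaw -0.001 z [-0.0035  0.0035 -1.    ] q [-0.8  -0.11  1.78 -0.    1.48 -0.8 ] t 13.87
```

```bash
python3 -m pendant '[[[15,0,0],[0,0,0],0],[[35,4,0],[0,0,0],0],[[40,4,0],[0,0,0],0],[[40,4,0],[0,0,0],0],[[40,4,0],[0,0,0],0],[[40,4,0],[0,0,0],0],[[40,4,0],[0,0,0],0],[[40,4,0],[0,0,0],0],[[40,4,0],[0,0,0],0],[[40,4,0],[0,0,0],0],[[40,4,0],[0,0,0],0],[[40,4,0],[0,0,0],0]]' >/dev/null; python3 -m pendant '[[[40,4,0],[0,0,0],0],[[30,4,0],[0,0,0],0],[[20,2,0],[0,0,0],0],[[11,0,0],[0,0,0],0],[[0,0,0],[0,0,0],0],[[0,0,0],[0,0,0],0],[[0,0,0],[0,0,0],0],[[0,0,0],[0,0,0],0],[[0,0,0],[0,0,0],0],[[0,0,0],[0,0,0],0]]'; python3 go.py 490 210 109
```

```text
t: 15.7
tool_pos: [0.4918, 0.2079, 0.2294]
tool_rot: [2.224, 2.218, 0.0]
contact_force: [0.4, -0.4, -1.1]
opening: 0.0389
grip_force: 40.7
tool delta mm [  2.1  -1.8 120.4] /row 3.0 yaw -0.0025 z [ 3.e-04 -1.e-04 -1.e+00] q [ 0.26 -0.17  1.83 -0.    1.48  0.26] t 15.7
```

```bash
python3 -m pendant '[[[2,-2,15],[0,0,0],0],[[0,0,30],[0,0,0],0],[[0,0,35],[0,0,0],0],[[0,0,20],[0,0,0],0],[[0,0,10],[0,0,0],0],[[0,0,4],[0,0,0],0],[[0,0,0],[0,0,0],0],[[0,0,0],[0,0,0],0],[[0,0,0],[0,0,0],0]]'; python3 -m pendant '[[[0,0,2],[0,0,0],0],[[0,0,2],[0,0,0],0],[[0,0,2],[0,0,0],0],[[0,0,1],[0,0,0],0],[[0,0,0],[0,0,0],0],[[0,0,0],[0,0,0],0],[[0,0,0],[0,0,0],0]]'
python3 - <<'E'
from station import *
from h import *
im=optics.get_image("side"); o=get_obs(); print(o["tool_pos"].round(4),o["contact_force"].round(1),o["opening"])
cv2.imwrite("pics/s4.png",cv2.resize(im[90:230,235:395,::-1],None,fx=4,fy=4,interpolation=2))
E
```

```text
t: 16.45
tool_pos: [0.4911, 0.2111, 0.1175]
tool_rot: [2.221, 2.219, 0.005]
contact_force: [0.4, 0.5, -1.2]
opening: 0.039
grip_force: 40.7
t: 17.03
tool_pos: [0.4898, 0.2109, 0.1089]
tool_rot: [2.222, 2.22, 0.001]
contact_force: [-2.0, -0.3, 4.7]
opening: 0.0393
grip_force: 41.1
[0.4898 0.2109 0.1089] [-1.6 -0.1  4.9] 0.03916461563513597
```

View pics/s4.png

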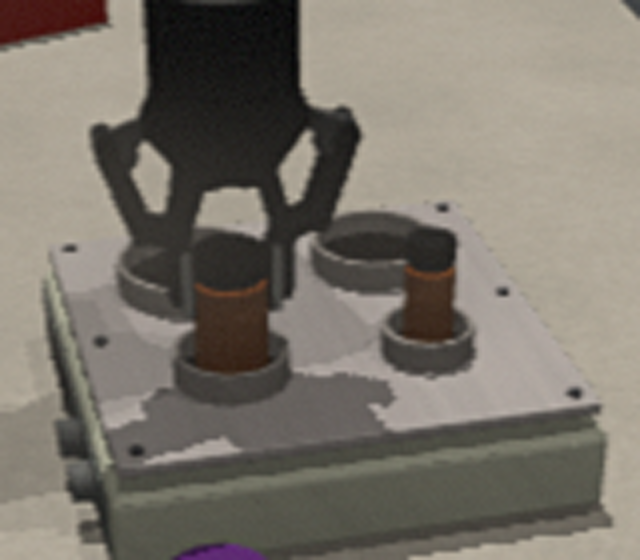

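Tiny is upright and down in its holder (430,290), and small is seated with contact (230,310). Releasing and going to medium.

```bash
python3 -m pendant '[[[0,0,0],[0,0,0],0.5],[[0,0,0],[0,0,0],0.6],[[0,0,0],[0,0,0],0.8],[[0,0,0],[0,0,0],0.9],[[0,0,0],[0,0,0],0.9],[[0,0,-5],[0,0,0],0.9],[[0,0,-20],[0,0,0],0.9],[[0,0,-40],[0,0,0],0.9],[[0,0,-40],[0,0,0],1],[[-20,-2,-15],[0,0,0],1],[[-39,-5,0],[0,0,0],1],[[-39,-5,0],[0,0,0],1]]'; python3 -m pendant '[[[-39,-5,0],[0,0,0],1],[[-39,-5,0],[0,0,0],1],[[-39,-5,0],[0,0,0],1],[[-37,-5,0],[0,0,0],1],[[-25,-5,0],[0,0,0],1],[[-10,0,0],[0,0,0],1],[[0,0,0],[0,0,0],1],[[0,0,0],[0,0,0],1],[[0,0,0],[0,0,0],1],[[0,0,0],[0,0,0],1],[[0,0,0],[0,0,0],1]]'
python3 go.py 453 -77 38
python3 - <<'E'
from h import *
m=optics.camera_model("wrist"); im=optics.get_image("wrist")[:,:,::-1].copy()
for p in [(453,-77,77,52),(599,-203,84,64),(457,-219,70,24),(592,-94,82,32)]:
    for z in (p[2],0):
        q=proj(m,circ(p[0]/1e3,p[1]/1e3,z/1e3,p[3]/1e3)); cv2.polylines(im,[q.astype(int)],True,(0,255,0),1)
cv2.imwrite("pics/w5.png",im)
E
```

```text
t: 18.08
tool_pos: [0.4784, 0.1126, 0.2313]
tool_rot: [2.217, 2.221, 0.006]
contact_force: [0.6, -0.7, -0.2]
opening: 0.0856
grip_force: 0.0
t: 19.0
tool_pos: [0.4525, -0.075, 0.2282]
tool_rot: [-2.22, -2.223, -0.0]
contact_force: [-0.6, -0.7, -0.2]
opening: 0.0853
grip_force: 0.0
tool delta mm [ -2.1   0.5 190.2] /row 4.8 yaw 0.0012 z [-1.e-04  3.e-04 -1.e+00] q [-0.33 -0.36  1.99  0.    1.52 -0.33] t 19.0
```

View pics/w5.png

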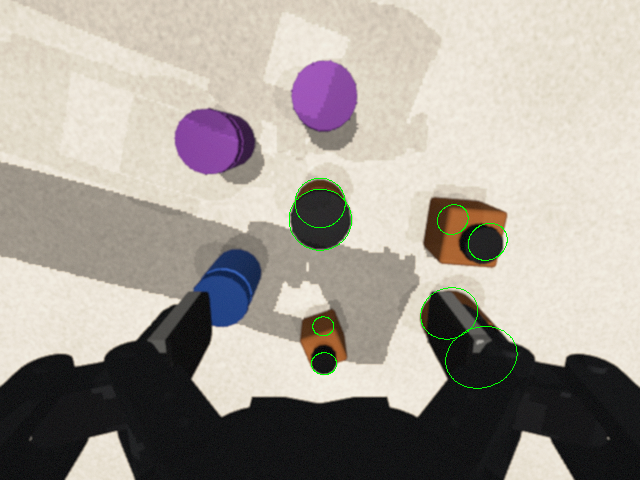

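The circles fit the medium cap (320,218), with bottle a (465,235), blue (225,290) and both purple jars clear of the fingers. Grasping medium.

```bash
python3 -m pendant '[[[-2,0.5,30],[0,0,0],1],[[0,0,40],[0,0,0],1],[[0,0,40],[0,0,0],1],[[0,0,40],[0,0,0],1],[[0,0,28],[0,0,0],1],[[0,0,10],[0,0,0],1],[[0,0,0],[0,0,0],1],[[0,0,0],[0,0,0],1],[[0,0,0],[0,0,0],1],[[0,0,0],[0,0,0],1]]' && python3 -m pendant '[[[0,0,0],[0,0,0],0],[[0,0,0],[0,0,0],0],[[0,0,0],[0,0,0],0],[[0,0,0],[0,0,0],0],[[0,0,0],[0,0,0],0],[[0,0,0],[0,0,0],0],[[0,0,0],[0,0,0],0],[[0,0,0],[0,0,0],0],[[0,0,0],[0,0,0],0],[[0,0,0],[0,0,0],0]]' 45;  python3 -m pendant '[[[0,0,-5],[0,0,0],0],[[0,0,-15],[0,0,0],0],[[0,0,-35],[0,0,0],0],[[0,0,-40],[0,0,0],0],[[0,0,-40],[0,0,0],0],[[0,0,-40],[0,0,0],0],[[0,0,-30],[0,0,0],0],[[0,0,-10],[0,0,0],0],[[0,0,0],[0,0,0],0],[[0,0,0],[0,0,0],0],[[0,0,0],[0,0,0],0],[[0,0,0],[0,0,0],0]]'; python3 go.py 592 327 255
```

```text
t: 19.88
tool_pos: [0.455, -0.0788, 0.043]
tool_rot: [2.219, 2.217, 0.003]
contact_force: [0.3, 0.0, 0.7]
opening: 0.0857
grip_force: 0.0
t: 20.72
tool_pos: [0.4535, -0.0785, 0.0415]
tool_rot: [2.222, 2.219, 0.001]
contact_force: [-2.3, 0.5, 6.2]
opening: 0.0507
grip_force: 47.1
t: 21.72
tool_pos: [0.4515, -0.0777, 0.2519]
tool_rot: [-2.219, -2.217, 0.004]
contact_force: [0.1, -0.3, -2.5]
opening: 0.0514
grip_force: 47.4
tool delta mm [404.9 140.1  -3.1] /row 10.1 yaw -0.0011 z [-0.0053  0.0018 -1.    ] q [-0.33 -0.37  1.96  0.    1.56 -0.33] t 21.72
```

```bash
python3 -m pendant '[[[15,5,0],[0,0,0],0],[[30,10,0],[0,0,0],0],[[36,12,0],[0,0,0],0],[[36,12,0],[0,0,0],0],[[36,12,0],[0,0,0],0],[[36,12,0],[0,0,0],0],[[36,12,0],[0,0,0],0],[[36,12,0],[0,0,0],0],[[36,12,0],[0,0,0],0],[[36,12,0],[0,0,0],0],[[36,12,0],[0,0,0],0],[[22,10,0],[0,0,0],0]]' >/dev/null; python3 -m pendant '[[[14,7,0],[0,0,0],0],[[0,0,0],[0,0,0],0],[[0,0,0],[0,0,0],0],[[0,0,0],[0,0,0],0],[[0,0,0],[0,0,0],0],[[0,0,0],[0,0,0],0],[[0,0,0],[0,0,0],0]]'; python3 go.py 592 327 115
```

```text
t: 23.3
tool_pos: [0.5931, 0.3258, 0.2555]
tool_rot: [2.224, 2.219, 0.0]
contact_force: [-0.4, -0.5, -0.8]
opening: 0.0511
grip_force: 47.5
tool delta mm [  1.2  -1.2 140.5] /row 3.5 yaw -0.002 z [ 2.e-04  0.e+00 -1.e+00] q [ 0.39  0.16  1.46 -0.    1.52  0.39] t 23.3
```

```bash
python3 -m pendant '[[[1,-1,15],[0,0,0],0],[[0,0,30],[0,0,0],0],[[0,0,38],[0,0,0],0],[[0,0,30],[0,0,0],0],[[0,0,15],[0,0,0],0],[[0,0,6],[0,0,0],0],[[0,0,0],[0,0,0],0],[[0,0,0],[0,0,0],0],[[0,0,0],[0,0,0],0]]'; python3 -m pendant '[[[0,0,2],[0,0,0],0],[[0,0,2],[0,0,0],0],[[0,0,2],[0,0,0],0],[[0,0,1],[0,0,0],0],[[0,0,0],[0,0,0],0],[[0,0,0],[0,0,0],0],[[0,0,0],[0,0,0],0]]'
```

```text
t: 24.05
tool_pos: [0.5939, 0.3284, 0.1244]
tool_rot: [2.221, 2.219, 0.007]
contact_force: [1.0, -0.1, -0.8]
opening: 0.0511
grip_force: 47.5
t: 24.63
tool_pos: [0.5926, 0.3279, 0.1155]
tool_rot: [2.222, 2.22, 0.002]
contact_force: [-1.7, -1.0, 4.6]
opening: 0.0511
grip_force: 47.7
```

```bash
python3 -m pendant '[[[0,0,0],[0,0,0],0.65],[[0,0,0],[0,0,0],0.75],[[0,0,0],[0,0,0],0.9],[[0,0,0],[0,0,0],1],[[0,0,0],[0,0,0],1],[[0,0,-5],[0,0,0],1],[[0,0,-20],[0,0,0],1],[[0,0,-40],[0,0,0],1],[[0,0,-40],[0,0,0],1],[[-20,1,-15],[0,0,0],1],[[-39,1,0],[0,0,0],1],[[-39,1,0],[0,0,0],1]]'; python3 -m pendant '[[[-39,1,0],[0,0,0],1],[[-39,1,0],[0,0,0],1],[[-39,1,0],[0,0,0],1],[[-39,1,0],[0,0,0],1],[[-39,0,0],[0,0,0],1],[[-39,0,0],[0,0,0],1],[[-39,0,0],[0,0,0],1],[[-39,0,0],[0,0,0],1],[[-39,0,0],[0,0,0],1],[[-39,0,0],[0,0,0],1],[[-30,0,0],[0,0,0],1],[[-13,0,0],[0,0,0],1]]'; python3 -m pendant '[[[0,0,0],[0,0,0],1],[[0,0,0],[0,0,0],1],[[0,0,0],[0,0,0],1],[[0,0,0],[0,0,0],1],[[0,0,0],[0,0,0],1]]'
python3 go.py 599 -203 45
python3 - <<'E'
from h import *
m=optics.camera_model("wrist"); im=optics.get_image("wrist")[:,:,::-1].copy()
for p in [(599,-203,84,64),(457,-219,70,24),(592,-94,82,32)]:
    for z in (p[2],0):
        q=proj(m,circ(p[0]/1e3,p[1]/1e3,z/1e3,p[3]/1e3)); cv2.polylines(im,[q.astype(int)],True,(0,255,0),1)
s=cv2.resize(optics.get_image("side")[90:230,235:395,::-1],(548,480))
cv2.imwrite("pics/w6.png",cv2.resize(np.hstack([im,s]),None,fx=.67,fy=.67))
E
```

```text
t: 25.63
tool_pos: [0.5961, 0.2299, 0.2377]
tool_rot: [2.217, 2.221, 0.007]
contact_force: [-0.0, 0.0, -0.6]
opening: 0.0855
grip_force: 0.0
t: 26.63
tool_pos: [0.5982, -0.2072, 0.2347]
tool_rot: [2.226, 2.215, -0.001]
contact_force: [-0.4, 0.5, -0.2]
opening: 0.0853
grip_force: 0.0
t: 27.05
tool_pos: [0.5989, -0.2018, 0.2344]
tool_rot: [-2.22, -2.222, -0.0]
contact_force: [0.0, -0.4, 0.1]
opening: 0.0857
grip_force: 0.0
tool delta mm [-1.200e+00  1.000e-01  1.894e+02] /row 4.7 yaw 0.0009 z [ 1.e-04  2.e-04 -1.e+00] q [-0.44  0.07  1.59  0.    1.48 -0.44] t 27.05
```

View pics/w6.png

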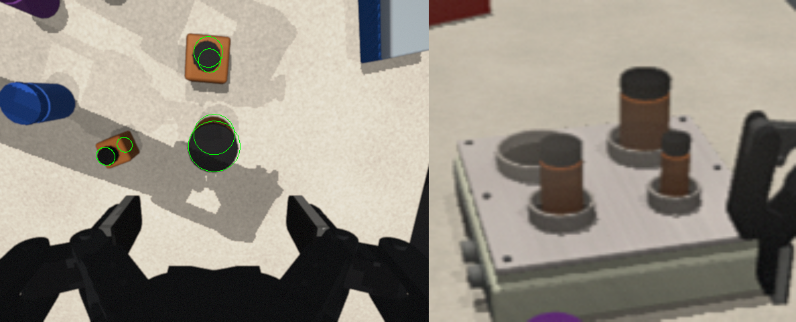

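On the left, the circle sits on the large cap (213,145) with bottle a clear of it. On the right, tiny, small and medium all stand upright in their holders. Grasping large.

```bash
python3 -m pendant '[[[-1,-1,30],[0,0,0],1],[[0,0,35],[0,0,0],1],[[0,0,35],[0,0,0],1],[[0,0,35],[0,0,0],1],[[0,0,30],[0,0,0],1],[[0,0,15],[0,0,0],1],[[0,0,7],[0,0,0],1],[[0,0,0],[0,0,0],1],[[0,0,0],[0,0,0],1],[[0,0,0],[0,0,0],1],[[0,0,0],[0,0,0],1]]' && python3 -m pendant '[[[0,0,0],[0,0,0],0],[[0,0,0],[0,0,0],0],[[0,0,0],[0,0,0],0],[[0,0,0],[0,0,0],0],[[0,0,0],[0,0,0],0],[[0,0,0],[0,0,0],0],[[0,0,0],[0,0,0],0],[[0,0,0],[0,0,0],0],[[0,0,0],[0,0,0],0]]' 55;  python3 -m pendant '[[[0,0,-5],[0,0,0],0],[[0,0,-15],[0,0,0],0],[[0,0,-35],[0,0,0],0],[[0,0,-40],[0,0,0],0],[[0,0,-40],[0,0,0],0],[[0,0,-40],[0,0,0],0],[[0,0,-25],[0,0,0],0],[[0,0,-10],[0,0,0],0],[[0,0,0],[0,0,0],0],[[0,0,0],[0,0,0],0],[[0,0,0],[0,0,0],0],[[0,0,0],[0,0,0],0]]'; python3 go.py 482.5 319.5 257
```

```text
t: 28.07
tool_pos: [0.5994, -0.2051, 0.05]
tool_rot: [2.219, 2.217, 0.002]
contact_force: [1.2, -0.2, 0.4]
opening: 0.0855
grip_force: 0.0
t: 28.82
tool_pos: [0.5984, -0.2048, 0.049]
tool_rot: [2.221, 2.219, 0.001]
contact_force: [-1.6, 0.4, 5.2]
opening: 0.0629
grip_force: 60.9
t: 29.82
tool_pos: [0.5963, -0.2037, 0.2534]
tool_rot: [-2.218, -2.216, 0.003]
contact_force: [0.2, 0.0, -2.8]
opening: 0.0626
grip_force: 61.2
tool delta mm [ 523.1 -114.3   -1.6] /row 13.1 yaw -0.001 z [-0.0055  0.0026 -1.    ] q [-0.45  0.06  1.57 -0.    1.52 -0.45] t 29.82
```

```bash
python3 -m pendant '[[[15,-3,0],[0,0,0],0],[[32,-7,0],[0,0,0],0],[[38,-8.2,0],[0,0,0],0],[[38,-8.2,0],[0,0,0],0],[[38,-8.2,0],[0,0,0],0],[[38,-8.2,0],[0,0,0],0],[[38,-8.2,0],[0,0,0],0],[[38,-8.2,0],[0,0,0],0],[[38,-8.2,0],[0,0,0],0],[[38,-8.2,0],[0,0,0],0],[[38,-8.2,0],[0,0,0],0],[[38,-8.2,0],[0,0,0],0]]' >/dev/null; python3 -m pendant '[[[38,-8.2,0],[0,0,0],0],[[34,-8,0],[0,0,0],0],[[16,-5,0],[0,0,0],0],[[8,-2,0],[0,0,0],0],[[0,0,0],[0,0,0],0],[[0,0,0],[0,0,0],0],[[0,0,0],[0,0,0],0],[[0,0,0],[0,0,0],0],[[0,0,0],[0,0,0],0],[[0,0,0],[0,0,0],0]]'; python3 go.py 482.5 319.5 122.5
```

```text
t: 31.65
tool_pos: [0.4834, 0.3179, 0.2574]
tool_rot: [2.224, 2.219, 0.0]
contact_force: [-0.4, -0.9, -2.1]
opening: 0.063
grip_force: 61.2
tool delta mm [  1.6  -1.  134.9] /row 3.4 yaw -0.0025 z [ 2.e-04 -0.e+00 -1.e+00] q [ 0.45 -0.07  1.69 -0.    1.52  0.46] t 31.65
```

```bash
python3 -m pendant '[[[1.5,-1,15],[0,0,0],0],[[0,0,30],[0,0,0],0],[[0,0,35],[0,0,0],0],[[0,0,28],[0,0,0],0],[[0,0,15],[0,0,0],0],[[0,0,5],[0,0,0],0],[[0,0,0],[0,0,0],0],[[0,0,0],[0,0,0],0],[[0,0,0],[0,0,0],0]]'; python3 -m pendant '[[[0,0,2],[0,0,0],0],[[0,0,2],[0,0,0],0],[[0,0,2],[0,0,0],0],[[0,0,1],[0,0,0],0],[[0,0,1],[0,0,0],0],[[0,0,0],[0,0,0],0],[[0,0,0],[0,0,0],0],[[0,0,0],[0,0,0],0]]'
```

```text
t: 32.4
tool_pos: [0.4835, 0.3209, 0.1317]
tool_rot: [2.222, 2.219, 0.006]
contact_force: [-0.1, -0.8, -2.4]
opening: 0.0627
grip_force: 61.2
t: 33.07
tool_pos: [0.4822, 0.3206, 0.123]
tool_rot: [2.222, 2.22, 0.001]
contact_force: [-3.8, -1.8, 5.7]
opening: 0.0629
grip_force: 61.8
```

```bash
python3 -m pendant '[[[0,0,0],[0,0,0],0.8],[[0,0,0],[0,0,0],0.9],[[0,0,0],[0,0,0],1],[[0,0,0],[0,0,0],1],[[0,0,0],[0,0,0],1],[[0,0,0],[0,0,0],1],[[0,0,-5],[0,0,0],1],[[0,0,-20],[0,0,0],1],[[0,0,-35],[0,0,0],1],[[0,0,-40],[0,0,0],1],[[0,0,-30],[0,0,0],1],[[20,-10,-10],[0,0,0],1]]'; python3 -m pendant '[[[35,-10,0],[0,0,0],1],[[35,-10,0],[0,0,0],1],[[35,-10,0],[0,0,0],1],[[35,-10,0],[0,0,0],1],[[20,0,0],[0,0,0],1],[[10,0,0],[0,0,0],1],[[0,0,0],[0,0,0],1],[[0,0,0],[0,0,0],1],[[0,0,0],[0,0,0],1]]'
python3 - <<'E'
from h import *
a=optics.get_image("scene")[140:420,150:510,::-1]; b=optics.get_image("side")[:,200:560,::-1]
cv2.imwrite("pics/f.png",np.hstack([cv2.resize(a,(430,335)),cv2.resize(b,(360,480))[60:395]]))
cv2.imwrite("pics/f2.png",cv2.resize(b[70:230,30:200],(637,600),interpolation=2))
E
```

```text
t: 34.07
tool_pos: [0.4754, 0.3396, 0.2689]
tool_rot: [2.223, 2.213, 0.015]
contact_force: [0.7, -0.1, -0.2]
opening: 0.0855
grip_force: 0.0
t: 34.82
tool_pos: [0.4327, 0.5092, 0.2614]
tool_rot: [2.224, 2.219, -0.001]
contact_force: [-0.0, -0.5, -0.5]
opening: 0.0854
grip_force: 0.0
```

View pics/f.png

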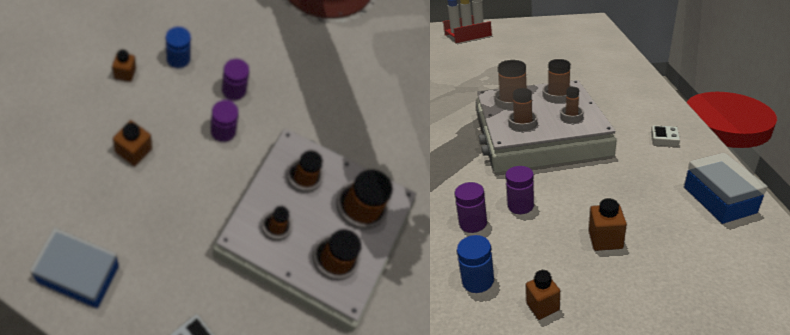

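View pics/f2.png

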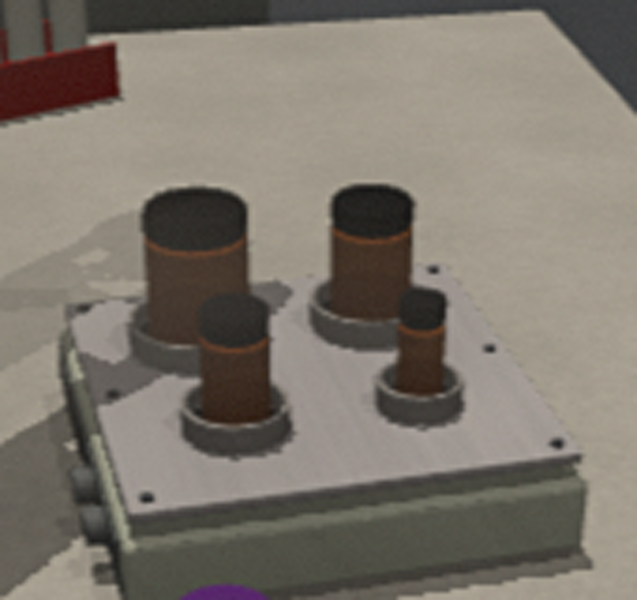

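All four jars stand upright inside their matching holders (crop: large 195,265; medium 372,250; small 235,360; tiny 420,345). Both square bottles are where they were, and the arm is clear of everything.

```bash
python3 -c "from station import ctrl; print(ctrl.finish_job())"
```

```text
the job is handed in; nothing more can be done
None
```

The job is handed in at about 35 s of robot time: all four jars stand upright and fully down in the holders of their size, and both square bottles are still standing where they were.

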